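Serve a drink can from the gravity dispenser

ROBOT

A 6-joint arm with a two-finger parallel gripper is mounted at the origin on the work surface. World frame = base frame: x ahead of the robot, y to its left, z up, the work surface at z = 0. Lengths are in mm, angles in rad, forces in N, time in s.
With the tool pointing down it reaches from about 400 to 925 mm from the base axis. Payload 12.5 kg.
Tool frame: the origin (TCP) lies midway between the tips of the shut fingers; the grasp point (between the pads) lies 19 mm behind it; z points along the fingers, y is the line along which they close (so a half turn about z gives the same grasp; the last joint's range is limited). The gripper opens to 95 mm and grips with 3 to 60 N. Pads are 20 mm wide; open, the fingers measure 119 mm over their backs; the gripper's body (75 mm by 180 mm) begins 59 mm behind the grasp point.
Start: joints at [-0.106, 0.491, 1.559, -0, 1.092, -0.106], TCP at [625.017, 0.021, 214.661] pointing down, gripper open.
Joint ranges: [-3.1, 3.1], [-0.84, 2.19], [0.05, 2.79], [-1.13, 4.28], [0.06, 2.93], [-2.69, 2.69]. Speed limits (rad/s): [2.22, 2.22, 2.79, 3.14, 3.14, 3.14].

INTERFACE

Orientations are given as [roll, pitch, yaw] about the fixed x, y, z axes, in that order (R = Rz(yaw) Ry(pitch) Rx(roll)).
In Python, from cell import env gives the robot as it stands.
- The arm moves only by the shell command python3 -m inch 'ROWS'. ROWS is JSON, a list of rows, each a list of 7 numbers: the turn, a rotation vector about the tool's x, y, z in rad, then the shift along the tool's x, y, z in cm, then the closure, from -1 (fully open) to 1 (shut). A call has 1 to 20 rows; each row shifts and turns the commanded pose from where the row before left it, along the tool's axes as they then stand; what a row does not reach is not made up. A row lasts 1/8 s, in which the tool goes at most 62.5 mm and 10.7 degrees, less where a joint would pass 70% of its speed; a pose out of reach is approached as far as the arm can. A call with a gripper value outside its range is refused whole. The fingers move at their own pace and stop on an object; the grip force is fixed at half the most. Time passes only in rows, so rows that do not move let the fingers close. It gives the time, the measured TCP pose, the force, the opening and the grip force at its end, in the units of the state.
- env.state(): the state, without advancing time (a new reading comes with each control period).
- env.read_camera(name): name is "scene" or "side" or "wrist"; returns a dict with "img" (420x560x3 uint8, red, green, blue), "depth" (420x560 float32, mm along the optical axis (not along the pixel's ray), 0 where there is no reading), "fx", "fy", "cx", "cy" (pixels), "position" and "orientation" of the camera in the world. Camera axes: x right, y down, z forward; pixel columns grow to the right and rows downward; lengths in mm; the calibration is good to about 2 mm. The wrist camera is an equidistant fisheye: a pixel r from the principal point sees the ray r / f radians off the axis. A picture is of the moment at which its call begins.
- env.job_done(): hands the job in; it is judged then, once.
Trained networks look in a picture, given as the dict that the camera call returned (one of the last four; its "shot" number tells which), for a name from the list of things; names that differ only in an ending like _2 or _b are one class to them, and where a whole thing is asked for, a point or a joint stands for the part that bears it (a point fixed in the world has none). Each returns a list of dicts, best first, with "score" (0 to 1); they miss things now and then, are a little off and sometimes report something else, mostly with a low value. They report only what shows in the picture. A call takes as long as a camera call. They do not tell look-alikes from the thing itself.
- env.find_in(picture, target): "centre" ([x, y, z] in mm, in the coordinates of the camera as it stood for that picture, good to about 4 mm: the middle of the surface that is visible of it).
- env.trace(picture, target): "mask" (420x560 bool, what is visible of it).
The state is a dict: "t": time; "joints": joint angles; "qvel": joint speeds; "tau": joint torques, N m; "eef_pos": TCP position; "tcp_rot": TCP orientation; "ft_force": force on the tool from outside, world axes, zero at the start; "moment": the same for the moment, N m; "opening": opening from 0.0 (shut) to 1.0 (fully open); "grip_force": force on a finger pad.
Only numpy, scipy, OpenCV 4.12 (cv2) and the standard library are available. Lean on these libraries where they do the work, as an engineer would, in place of code of your own. Each camera call takes 0.05 s, during which the arm holds its last target. There are 200 camera calls.

TASK

Serve one drink from the sloped can dispenser: press the red paddle down until the front can has rolled out under the gate, then let the paddle come up so that the next can stays in. Meet the rolling can with your fingers on the open part of the run, going along with it so that it is not knocked (and do not grip or squeeze it), slow it gradually rather than stopping it dead, and bring it to a halt a few centimetres short of the front stop. Then let it down softly until it rests against the stop, take your hand away, and leave everything else on the bar where it is.

Things in the scene. Friction and masses are not known exactly. Their poses are not given: they have to be found in the camera images.
- rack: Fixed wire can dispenser, 630 long, 200 wide, 170 mm high. Origin on the bar under its middle. Cans lie across it (along its x) and roll downhill to its +y on two rails (x = -28 and 28 mm); -x faces the robot. A can's centre runs at z = 0.0946 - 0.067 y (m); rail tops lie 26.5 mm lower; side guide wires (x = -73 and 73 mm, 140 mm clear between them) reach 3 mm above the can's centre.
- guard_end (a point): Lower end of the wire guard that covers the upper part of the run (rack x = 0, y = 2 mm, at the height of the cans' centres; the guard's top is 50 mm above it). From here to the front stop the run is open above.
- flap_hinge (a point): Hinge of the light yellow flap (110 x 42 mm, about 12 g, mass varies) that hangs across the covered run at rack y = -60 mm and slows the can as it pushes through (can centre from rack y = -95 to -10 mm). Away from it a free can's speed v changes by 0.44 - 1.3 v (m/s2): it takes 1.3 to 2 s from the gate to the guard's end, leaves it at 0.12 to 0.24 m/s and would hit the stop at up to 0.3 m/s.
- can1: The front can: slim full drink can, orange with a white band and orange dots, 53 mm in diameter, 134 mm long, nominally 0.28 kg. Origin at its centre; its x axis is the can's axis (it rolls about it). At the start it lies at rest against the gate, centre at rack y = -188 mm.
- can2: The next can, green, same size, waiting behind can1 (centre at rack y = -241 mm); it moves up to the gate (rack y = -188 mm) by itself when the paddle comes up. Origin at its centre.
- can3: The third can, blue, same size, behind can2. Origin at its centre.
- release (a joint): Spring lever, rad: 0 gate shut, 0.175 fully pressed. Pressing the paddle down (23 mm, 2.5 N at first, 5 N at the bottom) lifts the gate bar in front of can1 and raises a pin that holds can2 back; above 0.135 can1 rolls out under the bar. Let go, it springs shut; let go before can1's centre is past rack y = -130 mm, the bar comes down on can1 and stops it.
- paddle (a point): Centre of the top face of the red paddle of the release lever, 50 by 50 mm, on the robot's side of the rack beside the open run (rack x = -128 mm, y = 102 mm, about 90 mm above the bar at rest). Press it from above.
- front_stop: Two black rubber posts, 28 mm wide, with an open hand gap of 90 mm between them, at the lower end of the run, reaching 11 mm above the can's centre. Origin between them, level with the rails.
- stop_mark (a point): Where the centre of can1 is when it rests against the front stop: rack x = 0, y = 251 mm, z = 78 mm. Fixed to the rack.
- gate_mark (a point): Where the centre of the front can is when it rests against the gate: rack x = 0, y = -188 mm, z = 107 mm. Fixed to the rack.
- tumbler: Bystander: glass tumbler, 76 mm wide, 95 mm high. Origin at the centre of its underside.
- snack_bowl: Bystander: blue bowl, 150 mm wide, 65 mm high. Origin at the centre of its underside.
- remote: Bystander: black remote control lying flat, 170 x 45 x 18 mm. Origin at the centre of its underside.
- nut_jar: Bystander: amber glass jar with a brass lid, 80 mm wide, 120 mm high. Origin at the centre of its underside.
- coasters: Bystander: round pile of cork coasters, 94 mm wide, 24 mm high. Origin at the centre of its underside.
Not all that is in view belongs to the job. What is shaped like the can1 but turquoise is not meant.

How it is judged (in metres and radians):
On the way, in this order (a step that is already met when the one before it is completed fails the run):
1. the release paddle is pressed and lifts the gate (value of joint release above 0.12 rad), for 0.1 s.
2. the first can is being slowed by the hand half-way down the open run, still rolling (0.05 to 0.17 m/s) (y of can1 in the frame of rack between 0.08 and 0.15 m and linear speed of can1 between 0.05 and 0.17 m/s), for 0.1 s.
3. the first can is halted 20 to 100 mm short of the front stop (y of can1 in the frame of rack between 0.151 and 0.231 m and linear speed of can1 below 0.06 m/s), for 0.3 s.
At the end, for the whole second after the job is handed in: The first can lies at rest on the rails against the front stop (within 10 mm of the stop mark along the run, slower than 0.02 m/s), the paddle is up (release below 0.03 rad) and the other two cans are still behind the gate (y of can1 in the frame of rack between 0.241 and 0.261 m and z of can1 in the frame of rack between 0.068 and 0.088 m and x of can1 in the frame of rack between -0.015 and 0.015 m and linear speed of can1 below 0.02 m/s and value of joint release below 0.03 rad and y of can2 in the frame of rack below -0.165 m and y of can3 in the frame of rack below -0.2 m); the robot touches nothing.
It fails at once if the first can is stopped dead on the upper half of the open run (y of can1 in the frame of rack between 0.03 and 0.15 m and linear speed of can1 below 0.035 m/s).
It fails at once if the first can is knocked or squeezed by the robot, or bumps hard into the front stop (more than 12 N) (contact force between can1 and the fingers above 12 N or contact force between can1 and the arm above 12 N or contact force between can1 and front_stop above 12 N).
It fails at once if the first can leaves the run (z of can1 in the frame of rack below 0.055 m or z of can1 in the frame of rack above 0.14 m or x of can1 in the frame of rack above 0.03 m or x of can1 in the frame of rack below -0.03 m).
It fails at once if a second can gets out past the gate (y of can2 in the frame of rack above -0.13 m).
It fails at once if another thing on the bar is moved more than 30 mm (distance of any of tumbler, snack_bowl, remote, nut_jar, coasters from where it was at the start of the episode above 0.03 m).
It also fails if it takes over 35 s, if anything falls off the work surface, if the arm or the gripper's body presses on something with over 40 N, if the wrist force passes 120 N, or if a joint passes its speed limit or range.

## Working session

There is one attempt and no reset: what is moved stays moved. The work goes in short steps, Python scripts to look and compute and a shell command to move; the robot and the scene stay as the last step left them, time stands still between calls to the robot, and variables do not carry over. Pictures are saved under pics/ and viewed, at most 10 in all, crops included, and the job is handed in when it is done.

```bash
ls; mkdir -p pics
cat > h.py <<'E'
from cell import env
import numpy as np, cv2
from scipy.spatial.transform import Rotation as R
def rot(o):
    o=np.array(o,float)
    return o if o.shape==(3,3) else (R.from_quat(o).as_matrix() if o.size==4 else R.from_euler('xyz',o).as_matrix())
def toW(p,c): return rot(p['orientation'])@np.array(c)+np.array(p['position'])
E
python3 - <<'E'
from h import *
for n in ['scene','side']:
    p=env.read_camera(n); cv2.imwrite(f'pics/{n}0.png',p['img'][:,:,::-1])
    print(n,p['position'],p['orientation'],p['fx'],p['cx'],p['cy'])
    for t in ['rack','guard_end','flap_hinge','can1','can2','can3','paddle','front_stop','stop_mark','gate_mark','tumbler','snack_bowl','remote','nut_jar','coasters']:
        try:
            for d in env.find_in(p,t)[:3]: print(t,round(d['score'],2),toW(p,d['centre']).round(0))
        except Exception as e: print(t,e)
print(env.state())
E
```

```text
pics
scene [1169.34955284 -399.09831409  971.32026486] [-2.42476215  0.01039202  0.99706626] 459.7899874408223 278.6876439900574 204.61830561037036
rack 0.67 [ 641. -146.   73.]
guard_end 0.59 [ 642. -140.   79.]
flap_hinge 0.85 [ 638. -145.   78.]
can1 0.94 [ 620. -272.  130.]
can1 0.81 [ 616. -319.  136.]
can1 0.68 [ 614. -373.  132.]
can2 0.94 [ 620. -272.  130.]
can2 0.81 [ 616. -319.  136.]
can2 0.68 [ 614. -373.  132.]
can3 0.94 [ 620. -272.  130.]
can3 0.81 [ 616. -319.  136.]
can3 0.68 [ 614. -373.  132.]
paddle 0.75 [ 599. -179.   93.]
front_stop 0.62 [566. 198.  74.]
front_stop 0.39 [ 639. -144.   73.]
stop_mark 0.61 [ 641. -146.   76.]
gate_mark 0.78 [ 640. -146.   78.]
tumbler 0.96 [618. 413.  66.]
tumbler 0.24 [ 638. -145.   79.]
snack_bowl 0.62 [354. 370.  40.]
remote 0.71 [ 372. -172.   20.]
nut_jar 0.56 [523. 362.  89.]
nut_jar 0.46 [617. 414.  64.]
side [  16.09315176 -786.50020601 1139.90825258] [-2.40900312  0.01589536 -0.57001379] 463.8224861306865 282.8164301751396 206.55481797019672
rack 0.77 [ 566. -179.   79.]
guard_end 0.77 [ 565. -174.   79.]
flap_hinge 0.84
[... 612 characters left out ...]
coasters 0.81 [347. 176.  23.]
{'t': 1.6, 'joints': array([-1.05585332e-01,  4.90866068e-01,  1.55886741e+00,  1.70505185e-05,
        1.09169674e+00, -1.05573052e-01]), 'qvel': array([-0.00124809, -0.00092413, -0.00126595,  0.00060855,  0.00047928,
       -0.00103873]), 'tau': array([ 1.89744071e-06, -6.12461114e+01, -2.58423740e+01,  6.92380336e-02,
        4.46120545e-02,  4.56373857e-05]), 'eef_pos': array([6.25034326e+02, 3.23894182e-02, 2.14693274e+02]), 'tcp_rot': array([3.14142953e+00, 2.06897382e-06, 1.57077619e+00]), 'ft_force': array([-0.12864446, -0.32493037,  0.45057738]), 'moment': array([ 0.00221896, -0.00285806,  0.01171923]), 'grip_force': 0.0, 'opening': 0.9975039434632016}
```

View pictures.

View pics/scene0.png

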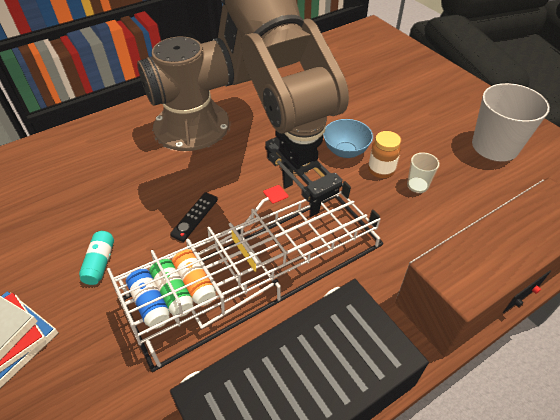

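View pics/side0.png

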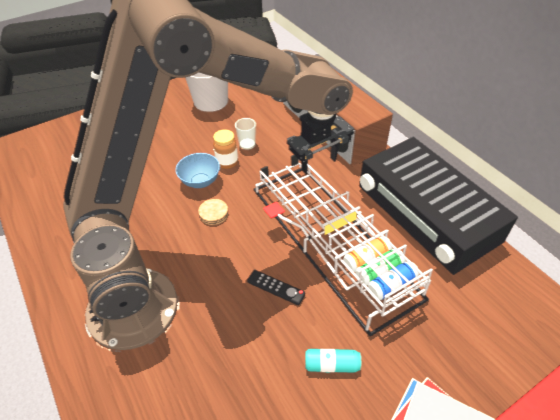

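Scene view: rack runs left to right, cans blue/green/orange at its left (orange at ~(193,275)), yellow flap (243,250), red paddle (276,194), black stop posts at (376,215)/(347,188). Side view: paddle (274,211), flap (341,222), orange can (370,252), black post (265,173). The turquoise decoy lies free on the bar.

```bash
cat > fit.py <<'E'
from h import *
from scipy.optimize import least_squares
def cloud(p):
    d=p['depth']; v,u=np.mgrid[:420,:560]
    P=np.stack([(u-p['cx'])/p['fx']*d,(v-p['cy'])/p['fy']*d,d],-1)@rot(p['orientation']).T+np.array(p['position'])
    return P
if __name__=='__main__':
    pads=[];cp=[]
    for n in ['scene','side']:
        p=env.read_camera(n); np.savez(f'{n}.npz',**{k:p[k] for k in ['img','depth','fx','fy','cx','cy','position','orientation']})
        P=cloud(p); hsv=cv2.cvtColor(p['img'],cv2.COLOR_RGB2HSV).astype(int); H,S,V=hsv[...,0],hsv[...,1],hsv[...,2]
        ok=(p['depth']>0)&(P[...,0]>400)&(P[...,0]<720)&(P[...,1]<250)
        red=ok&((H<5)|(H>174))&(S>190)&(V>140)&(P[...,2]>75)&(P[...,2]<110)
        q=P[red]; q=q[np.linalg.norm(q-np.median(q,0),axis=1)<45]; print(n,'paddle',len(q),q.mean(0),q.min(0),q.max(0)); pads.append(q.mean(0))
        for i,(a,b) in enumerate([(7,18),(45,80),(100,120)]):
            m=ok&(H>=a)&(H<=b)&(S>170)&(V>60)&(P[...,1]<-200)&(P[...,2]>90)&(P[...,2]<150)
            m=cv2.erode(m.astype(np.uint8),np.ones((2,2)))>0
            q=P[m]; q=q[np.linalg.norm(q-np.median(q,0),axis=1)<80]; print(i,len(q),q.mean(0)); cp.append((i,q))
        blk=ok&(V<45)&(P[...,1]>100)&(P[...,2]>50)&(P[...,2]<100)
        if blk.sum(): print('black',blk.sum(),[P[blk][P[blk][:,0]<600].mean(0),P[blk][P[blk][:,0]>=600].mean(0)])
    ys=[-188,-241,-294]
    def f(t,full=False):
        x,y,w,dz=t; c,s=np.cos(w),np.sin(w); L=lambda q:((q[...,0]-x)*c+(q[...,1]-y)*s, -(q[...,0]-x)*s+(q[...,1]-y)*c)
        r=[]
        for i,q in cp:
            lx,ly=L(q); zc=94.6-.067*ys[i]+dz
            r.append((np.hypot(ly-ys[i],q[:,2]-zc)-26.5)/np.sqrt(len(q)))
        for q in pads:
            lx,ly=L(q); r.append(np.array([lx+128,ly-102]))
        return np.concatenate(r)
    s=least_squares(f,[600,-50,0,0],loss='soft_l1'); print('rack',s.x,s.cost,s.fun[-4:])
    x,y,w,_=s.x; c,sn=np.cos(w),np.sin(w); 
    for nme,a,b in [('pad',-128,102),('guard',0,2),('stop',0,251),('gate',0,-188)]: print(nme,x+c*a-sn*b,y+sn*a+c*b)
    for i,q in cp: print(i,'x-centre',np.percentile((q[:,0]-x)*c+(q[:,1]-y)*sn,[1,99]))
    print(env.state()['t'])
E
python3 fit.py
```

```text
scene paddle 42 [491.05764315  14.65661881  90.38280805] [456.42543522  -1.22164295  85.60991271] [507.81371676  47.01656507  95.75429265]
0 235 [ 607.19881792 -274.99017979  127.43274322]
1 0 [nan nan nan]
2 443 [ 604.36860228 -373.57052467  136.84029999]
black 125 [array([557.41052772, 197.96326371,  68.82061229]), array([672.99381158, 194.91750308,  70.60438554])]
  return _methods._mean(a, axis=axis, dtype=dtype,
  ret = um.true_divide(
fit.py:18: RuntimeWarning: Mean of empty slice.
  q=P[m]; q=q[np.linalg.norm(q-np.median(q,0),axis=1)<80]; print(i,len(q),q.mean(0)); cp.append((i,q))
fit.py:14: RuntimeWarning: Mean of empty slice.
  q=P[red]; q=q[np.linalg.norm(q-np.median(q,0),axis=1)<45]; print(n,'paddle',len(q),q.mean(0),q.min(0),q.max(0)); pads.append(q.mean(0))
Traceback (most recent call last):
  File "fit.py", line 14, in <module>
    q=P[red]; q=q[np.linalg.norm(q-np.median(q,0),axis=1)<45]; print(n,'paddle',len(q),q.mean(0),q.min(0),q.max(0)); pads.append(q.mean(0))
                                                                                                 ~~~~~^^^
ValueError: zero-size array to reduction operation minimum which has no identity
```

```bash
python3 - <<'E'
import numpy as np,cv2
for n,pts in [('scene',[(276,194),(163,270),(172,283),(193,275)]),('side',[(274,211),(376,262),(400,280),(370,252)])]:
    z=np.load(n+'.npz'); h=cv2.cvtColor(z['img'],cv2.COLOR_RGB2HSV)
    for u,v in pts: print(n,u,v,h[v-2:v+3:2,u-2:u+3:2].reshape(-1,3).tolist(), z['depth'][v,u])
E
sed -i "s/p=env.read_camera(n); np.savez.*/p=dict(np.load(n+'.npz'))/; s/(H<5)|(H>174))&(S>190)&(V>140)/(H<5)|(H>172))\&(S>200)\&(V>120)\&(abs(P[...,0]-490)<70)\&(abs(P[...,1]-15)<70)/; s/(45,80),(100,120)/(50,85),(100,120)/; s/(S>170)&(V>60)/(S>130)\&(V>40)/" fit.py; sed -i 's/q.min(0),q.max(0)/np.ptp(q,0) if len(q) else 0/' fit.py; python3 fit.py 2>&1 | grep -v Warn
```

```text
scene 276 194 [[1, 188, 255], [1, 189, 255], [1, 187, 255], [1, 188, 255], [1, 187, 255], [1, 187, 255], [2, 188, 255], [2, 188, 255], [1, 186, 255]] 1189.1781
scene 163 270 [[19, 17, 255], [58, 109, 230], [44, 65, 249], [20, 34, 245], [17, 32, 245], [30, 1, 255], [15, 60, 184], [20, 20, 255], [49, 88, 236]] 962.16205
scene 172 283 [[61, 118, 233], [65, 153, 230], [64, 151, 227], [12, 23, 255], [65, 152, 231], [65, 148, 228], [17, 16, 255], [58, 106, 230], [64, 148, 231]] 966.3791
scene 193 275 [[19, 173, 255], [19, 168, 255], [20, 167, 255], [18, 170, 255], [19, 169, 255], [20, 167, 255], [18, 170, 255], [18, 170, 255], [19, 168, 255]] 983.43677
side 274 211 [[2, 145, 255], [2, 144, 255], [2, 145, 255], [2, 144, 255], [2, 143, 255], [2, 143, 255], [2, 142, 255], [2, 142, 255], [2, 144, 255]] 1396.3141
side 376 262 [[0, 0, 255], [30, 1, 255], [30, 1, 255], [0, 0, 255], [27, 10, 251], [63, 70, 252], [0, 0, 255], [47, 18, 255], [65, 118, 245]] 1186.181
side 400 280 [[0, 0, 255], [104, 48, 254], [108, 105, 249], [21, 7, 255], [150, 1, 254], [106, 151, 251], [18, 5, 255], [23, 4, 255], [
[... 453 characters left out ...]
 [47.75665375 43.17608862  7.23387398]
0 302 [ 606.58626681 -273.11762188  127.71988957]
1 331 [ 604.28580455 -321.76580087  131.88738611]
2 496 [ 603.80762415 -373.68685775  136.61715939]
black 125 [array([557.41052772, 197.96326371,  68.82061229]), array([672.99381158, 194.91750308,  70.60438554])]
side paddle 0 [nan nan nan] 0
0 13 [ 557.95489841 -285.9341307   122.98892777]
1 59 [ 601.27427192 -338.58529212  129.31056434]
2 197 [ 605.54757918 -383.03436411  135.89082294]
Traceback (most recent call last):
  File "fit.py", line 31, in <module>
    s=least_squares(f,[600,-50,0,0],loss='soft_l1'); print('rack',s.x,s.cost,s.fun[-4:])
ValueError: Residuals are not finite in the initial point.
```

```bash
sed -i "s/(S>200)&(V>120)/(S>125)\&(V>200)/; s/(7,18)/(7,24)/; s/(S>130)&(V>40)/(S>85)\&(V>60)/" fit.py; python3 fit.py 2>&1 | grep -v Warn
```

```text
scene paddle 266 [483.20057842  22.83750839  91.31711851] [52.41109078 49.69197537 11.13860355]
0 501 [ 604.48961655 -270.47296302  129.43437691]
1 391 [ 603.95193758 -321.45029344  131.981389  ]
2 520 [ 603.41298847 -373.78320194  136.47733409]
black 125 [array([557.41052772, 197.96326371,  68.82061229]), array([672.99381158, 194.91750308,  70.60438554])]
side paddle 195 [480.31949139  22.30598149  91.84917625] [50.24480454 53.110664   13.43883936]
0 113 [ 598.56681726 -284.52318368  124.95435217]
1 146 [ 604.4973665  -336.47416375  130.64630177]
2 232 [ 603.98584942 -383.12759465  135.43045624]
rack [ 6.09014296e+02 -8.01549379e+01 -7.29245318e-03  2.15277411e-01] 10.544458841838024 [ 1.43856716  0.07222524 -1.43856717 -0.48029754]
pad 481.76152282478284 22.775775662000328
guard 609.0288804739 -78.1549910893313
stop 610.8446852205428 170.83838804578158
gate 607.6433266511605 -268.14993902375477
0 x-centre [-58.21105109  45.35679711]
1 x-centre [-59.14054638  44.74364416]
2 x-centre [-58.20553676  43.40518714]
0 x-centre [-57.05863205  42.15484735]
1 x-centre [-57.22642786  41.55932248]
2 x-centre [-58.11772403  41.33920908]
1.7
```

```bash
python3 -m inch '[[0,0,0,0.7,-4.8,2.2,0.4],[0,0,0,0.8,-4.8,2.2,0.4],[0,0,0,0.8,-4.7,2.2,0.4],[0,0,0,0,0,2.2,0.4],[0,0,0,0,0,2.2,0.4],[0,0,0,0,0,0,0.4]]'
python3 - <<'E'
from h import *
for n in ['side','wrist']:
    p=env.read_camera(n); cv2.imwrite(f'pics/{n}1.png',p['img'][:,:,::-1])
s=env.state(); print(s['t'],s['eef_pos'],s['tcp_rot'],s['opening'],s['ft_force'])
E
```

```text
t: 2.45
eef_pos: [481.5, 23.0, 103.8]
tcp_rot: [-3.139, -0.0, 1.571]
ft_force: [-0.6, 0.4, -0.0]
opening: 0.425
grip_force: 0.0
2.55 [482.31917169  22.96848395 105.11059977] [3.14133139e+00 3.63828247e-05 1.57078322e+00] 0.34429458927743595 [-0.09207962 -0.03047522 -0.18773301]
```

View pics/side1.png

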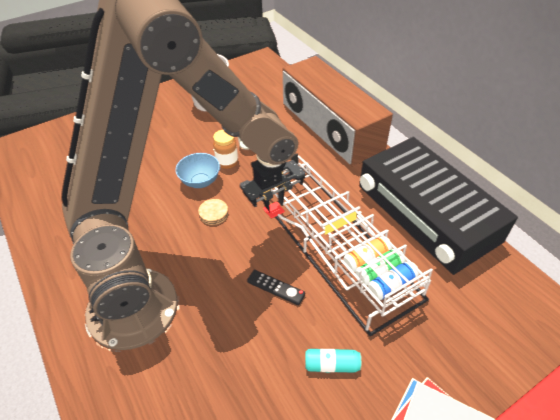

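View pics/wrist1.png

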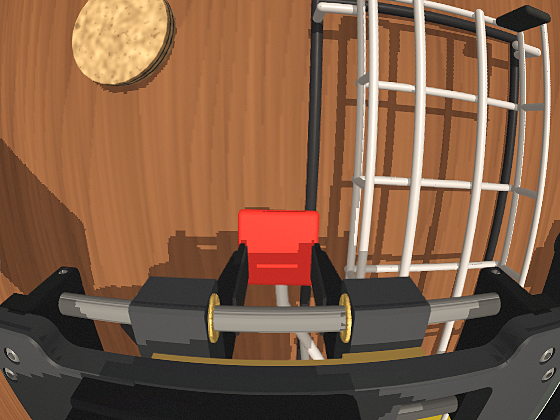

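Side view: gripper over the paddle at (276,208), cans unchanged. Wrist view: both fingertips centred on the red paddle (279,248), the run and stop gap clear at top right.

```bash
cat > track.py <<'E'
import sys
from fit import *
RX,RY,W=609.5,-80.2,-.008
def cany(p):
    P=cloud(p); hsv=cv2.cvtColor(p['img'],cv2.COLOR_RGB2HSV).astype(int); H,S,V=hsv[...,0],hsv[...,1],hsv[...,2]
    dx,dy=P[...,0]-RX,P[...,1]-RY; c,s=np.cos(W),np.sin(W); lx=dx*c+dy*s; ly=-dx*s+dy*c; z=P[...,2]-(94.6-.067*ly)
    m=(p['depth']>0)&(abs(lx)<75)&(ly>-230)&(z>0)&(z<32)&(H>=7)&(H<=20)&(S>85)&(V>110)   # flap is yellower
    q=np.c_[ly[m],P[...,2][m]]
    if len(q)<40: return None,len(q)
    f=lambda t:np.hypot(q[:,0]-t,q[:,1]-94.6+.067*t)-26.5
    best=min((least_squares(f,[np.median(q[:,0])+o],loss='soft_l1',f_scale=2) for o in(-12,0,12)),key=lambda r:r.cost)
    return best.x[0],len(q)
def track(n,until=1e9):
    T=[];Y=[]
    for i in range(n):
        t=env.state()['t']; y,k=cany(env.read_camera('scene'))
        print(round(t,3),y if y is None else round(y,1),k)
        if y is not None:
            T.append(t);Y.append(y)
            if y>until: break
    if len(T)>1: print('v',np.polyfit(T,Y,1)[0])
    s=env.state(); print(s['t'],s['eef_pos'].round(1),s['ft_force'].round(1),round(s['opening'],2))
if __name__=='__main__':
    if len(sys.argv)>1: track(int(sys.argv[1]),float(sys.argv[2]))
    else:
        for n in('scene','side'): print(cany(dict(np.load(n+'.npz'))))
E
python3 track.py; time python3 track.py 1 0
```

```text
(np.float64(-186.12036886977822), 746)
(np.float64(-186.96589838484417), 157)
2.55 -185.8 764
2.6 [482.5  23.  105.3] [ 0.1 -1.2  0.4] 0.32
real	0m2.522s
user	0m1.684s
sys	0m0.219s
```

```bash
python3 -m inch '[[0,0,0,0,0,1.3,0.5],[0,0,0,0,0,1.2,0.5],[0,0,0,0,0,1.05,0.5]]' && python3 track.py 12 -128
```

```text
t: 2.98
eef_pos: [482.5, 23.6, 69.6]
tcp_rot: [3.14, -0.001, 1.57]
ft_force: [-24.0, 14.2, 132.2]
opening: 0.252
grip_force: 66.7
2.975 -176.1 783
3.025 -171.8 790
3.075 -166.8 719
3.125 -161.7 687
3.175 -156.3 694
3.225 -149.6 692
3.275 -142.8 685
3.325 -135.0 660
3.375 -126.8 650
v 122.54776349188586
3.425 [482.4  23.7  70.7] [-6.5  9.7 36.6] 0.25
```

```bash
python3 -m inch '[[0,0,0,0,0,-4.2,0.4],[0,0,0,0,4.3,0,0.4],[0,0,0,0,4.3,0,0.4],[0,0,0,0,4.2,0,0.3],[0,0,0,0,0,3.2,0.3]]' && python3 track.py 2 1000
```

```text
t: 4.05
eef_pos: [613.3, 22.8, 79.1]
tcp_rot: [3.137, 0.0, 1.571]
ft_force: [-0.3, -0.6, -1.0]
opening: 0.348
grip_force: 0.0
4.05 -3.0 381
4.1 -6.1 476
v -60.82826529616617
4.15 [608.4  23.   75.4] [-1.2  1.1  0.1] 0.35
```

```bash
python3 track.py 2 1000
```

```text
4.15 0.4 546
4.2 8.0 645
v 151.4372273677265
4.25 [609.4  23.   78.5] [-0.3  0.1  0.7] 0.35
```

```bash
python3 -m inch '[[0,0,0,0.1,0,0,0.3],[0,0,0,0.8,0,0.05,0.3],[0,0,0,2.0,0,0.13,0.3],[0,0,0,1.8,0,0.12,0.3],[0,0,0,1.6,0,0.11,0.3],[0,0,0,1.4,0,0.1,0.3],[0,0,0,1.2,0,0.08,0.3],[0,0,0,0.9,0,0.06,0.3],[0,0,0,0.6,0,0.04,0.3],[0,0,0,0.5,0,0.03,0.3],[0,0,0,0.5,0,0.03,0.3],[0,0,0,0.4,0,0.03,0.3],[0,0,0,0.4,0,0.03,0.3]]' && python3 track.py 4 1000
```

```text
t: 5.88
eef_pos: [610.0, 145.2, 71.1]
tcp_rot: [3.141, 0.0, 1.571]
ft_force: [0.4, -0.3, 0.2]
opening: 0.349
grip_force: 0.0
5.875 186.9 690
5.925 187.7 694
5.975 187.6 688
6.025 187.5 695
v 3.0424945468934195
6.075 [610.  145.2  71.1] [-0.5  1.   1.1] 0.35
```

```bash
python3 -m inch '[[0,0,0,0.4,0,0.03,0.3],[0,0,0,0.5,0,0.03,0.3],[0,0,0,0.5,0,0.03,0.3],[0,0,0,0.4,0,0.03,0.3],[0,0,0,0.3,0,0.02,0.3],[0,0,0,0.2,0,0.01,0.3],[0,0,0,0,0,0,0.3]]'
python3 - <<'E'
from h import *
a=[env.read_camera(n)['img'][:,:,::-1] for n in('wrist','scene')]
cv2.imwrite('pics/w2.png',a[0]); cv2.imwrite('pics/s2.png',cv2.resize(a[1][130:290,220:420],None,fx=3,fy=3))
E
```

```text
t: 6.95
eef_pos: [610.0, 168.2, 69.6]
tcp_rot: [3.141, -0.0, 1.571]
ft_force: [-0.3, 1.1, 0.9]
opening: 0.353
grip_force: 0.6
```

View pics/w2.png

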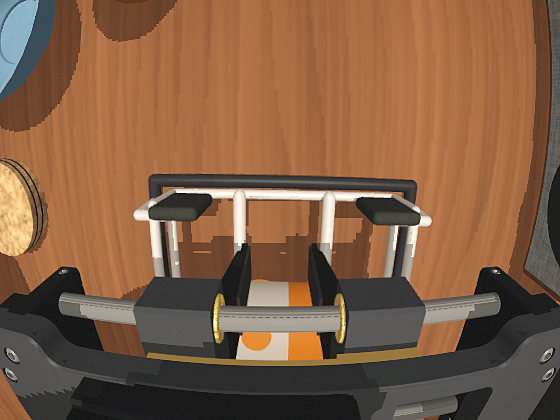

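View pics/s2.png

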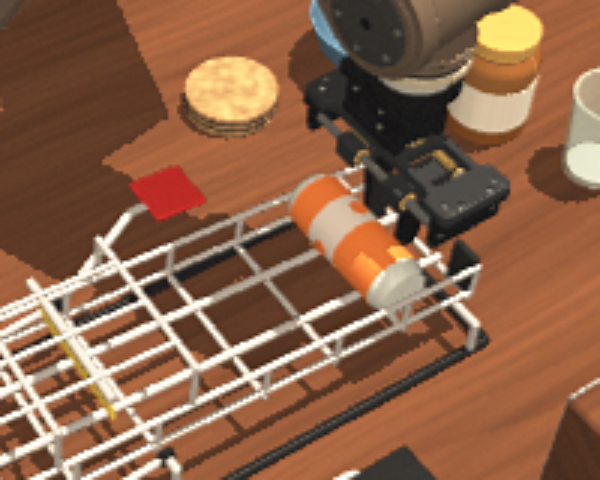

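Wrist view: fingers centred between the posts (180,207)/(390,210), a white crossbar at row 195 between them whose height I check. Scene crop: the can lies square on the rails before the fingers, paddle up at (167,190).

```bash
python3 - <<'E'
from h import *
p=env.read_camera('wrist'); v,u=np.mgrid[:420,:560]; d=p['depth']
a=(u-p['cx'])/p['fx'];b=(v-p['cy'])/p['fy'];r=np.hypot(a,b)+1e-9
k=np.tan(r)/r*d
P=np.stack([a*k,b*k,d],-1)@rot(p['orientation']).T+np.array(p['position'])
for u0 in (220,240,265,285,305,328,345):
    for v0 in (183,192,194,196): print(u0,v0,P[v0,u0].round(0),end=' ')
    print()
print('post',P[207,180].round(0),P[210,390].round(0))
E
python3 track.py 1 0
```

```text
220 183 [567. 201.  10.] 220 192 [572. 202.  42.] 220 194 [572. 201.  41.] 220 196 [572. 200.  41.] 
240 183 [582. 201.  10.] 240 192 [586. 204.  49.] 240 194 [586. 203.  48.] 240 196 [586. 202.  49.] 
265 183 [600. 201.  10.] 265 192 [601. 202.  41.] 265 194 [601. 201.  41.] 265 196 [601. 200.  41.] 
285 183 [614. 201.  10.] 285 192 [614. 202.  40.] 285 194 [614. 201.  42.] 285 196 [614. 200.  42.] 
305 183 [629. 201.   9.] 305 192 [626. 202.  41.] 305 194 [626. 201.  40.] 305 196 [626. 200.  42.] 
328 183 [645. 201.  11.] 328 192 [640. 204.  47.] 328 194 [640. 203.  50.] 328 196 [640. 202.  48.] 
345 183 [658. 201.  10.] 345 192 [652. 202.  40.] 345 194 [652. 201.  42.] 345 196 [652. 200.  41.] 
post [559. 206.  85.] [668. 204.  84.]
7.1 210.1 686
7.15 [610.1 168.   69.7] [-0.1  1.4  1. ] 0.35
```

```bash
python3 -m inch '[[0,0,0,0.3,0,0.02,0.3],[0,0,0,0.4,0,0.03,0.3],[0,0,0,0.4,0,0.03,0.3],[0,0,0,0.4,0,0.03,0.3],[0,0,0,0.4,0,0.03,0.3],[0,0,0,0.4,0,0.03,0.3],[0,0,0,0.4,0,0.03,0.3],[0,0,0,0.3,0,0.02,0.3],[0,0,0,0.2,0,0.01,0.3],[0,0,0,0.2,0,0.01,0.3],[0,0,0,0.2,0,0.01,0.3],[0,0,0,0.2,0,0.01,0.3],[0,0,0,0.2,0,0.01,0.3],[0,0,0,0.2,0,0.01,0.3],[0,0,0,0.2,0,0.01,0.3],[0,0,0,0.2,0,0.01,0.3],[0,0,0,0.2,0,0.01,0.3],[0,0,0,0.2,0,0.01,0.3]]' && python3 track.py 2 1000
```

```text
t: 9.4
eef_pos: [610.0, 218.1, 66.3]
tcp_rot: [3.142, 0.0, 1.571]
ft_force: [-0.1, 0.0, -0.1]
opening: 0.351
grip_force: 0.0
9.4 250.9 669
9.45 250.9 670
v 0.1480619040951358
9.5 [610.  218.2  66.3] [-0.2  0.2 -0.5] 0.35
```

Can rests at 251 mm, fingers about 8 mm clear; move on a little and up.

```bash
python3 -m inch '[[0,0,0,0.5,0,-0.5,0.3],[0,0,0,0.5,0,-2,0.3],[0,0,0,0.5,0,-4,0.3],[0,0,0,0,0,-5,0.3],[0,0,0,0,0,-4,0.3],[0,0,0,0,0,0,0.3],[0,0,0,0,0,0,0.3]]' && python3 track.py 2 1000
python3 - <<'E'
from h import *
p=env.read_camera('scene'); cv2.imwrite('pics/s3.png',p['img'][:,:,::-1])
E
```

```text
t: 10.38
eef_pos: [609.6, 233.0, 220.8]
tcp_rot: [-3.141, 0.0, 1.571]
ft_force: [0.2, -0.5, 0.0]
opening: 0.351
grip_force: 0.0
10.375 251.1 664
10.425 250.7 668
v -7.549699431300437
10.475 [609.5 233.  220. ] [-0.6  0.3 -0.5] 0.35
```

View pics/s3.png

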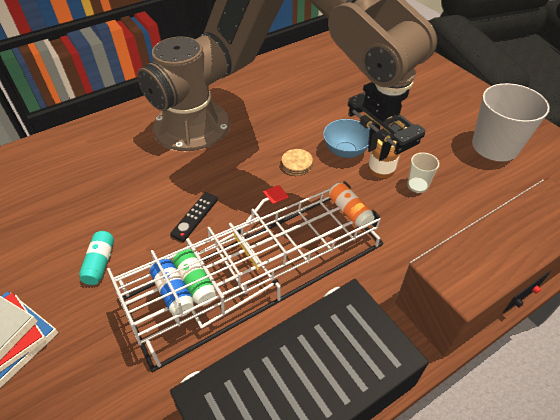

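The orange can lies against the stop at (352,205), the paddle is up at (276,194), green and blue are still behind the gate at (195,275), and the other things have not moved.

```bash
python3 -c "
from cell import env
print(env.job_done())"
```

```text
the job is handed in; nothing more can be done
None
```

The can was served and the job is handed in: it was caught, slowed, halted about 63 mm short and let down to rest at the front stop, with the paddle up and the other cans still in, but no verdict came back and one wrist-force reading of 132 N while pressing the paddle is over the 120 N limit, so the run may be judged a failure.

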